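# Bolt the blade box shut

### The arm

A 6-joint arm with a two-finger parallel gripper is mounted at the origin on the work surface. World frame = base frame: x ahead of the robot, y to its left, z up, the work surface at z = 0. Lengths are in m, angles in degrees, forces in N, time in s.
With the tool pointing down it reaches from about 0.3 to 0.75 m from the base axis. Payload 8.5 kg.
Tool frame: the origin (TCP) lies between the finger pads; the fingertips stand 22 mm ahead of it and the grasp point (between the pads) lies 3 mm ahead of it (env.nose_length is the distance from the TCP to the fingertips, in m); z points along the fingers, x is the direction in which the jaws open and shut, and the axes are right-handed (so a half turn about z gives the same grasp; the last joint's range is limited). The gripper opens to 85 mm and grips with 20 to 120 N. Pads are 22 mm wide; open, the fingers measure 114 mm over their backs; the gripper's body (76 mm by 85 mm) begins 54 mm behind the grasp point. The pads swing forward as they close: fully open they stand 13 mm farther back than shut.
Start: joints at [64.211, 21.807, 74.336, -0, 83.858, -12.336], TCP at [0.128, 0.535, 0.253] pointing down, gripper open.
Joint ranges: [-178.18, 178.18], [-50.72, 133.34], [12.68, 142.11], [-81.47, 261.47], [9.98, 163.14], [-165.26, 165.26]. Speed limits (degrees/s): [136.94, 136.94, 180, 180, 180, 180].

### API

Orientations are given as a 3x3 rotation matrix whose columns are the frame's x, y, z axes.
In Python, from rig import env gives the robot as it stands.
- The arm moves only by the tool arm_command, never from a script. Its argument "steps" is a list of rows, each an object with "delta_pos": the shift along the world's x, y, z in mm, a list of three; "dr": the turn, a rotation vector about the world's x, y, z in degrees, a list of three. In form: [{"delta_pos": [dx, dy, dz], "dr": [wx, wy, wz]}, ...]. A call has 1 to 20 rows; each row shifts and turns the commanded pose from where the row before left it; what a row does not reach is not made up. A row lasts 1/10 s, in which the tool goes at most 50 mm and 8.59 degrees, less where a joint would pass 70% of its speed; a pose out of reach is approached as far as the arm can. A call with a gripper value outside its range is refused whole. "grip" is the opening, from 0 (shut) to 1 (fully open), set as the call begins (left out, the last holds). The fingers move at their own pace and stop on an object; "squeeze" is the grip in N (left out, the last holds). Time passes only in rows, so rows that do not move let the fingers close. It gives the time, the measured TCP pose, the force and the opening at its end, in the units of the state.
- env.observe(): the state, without advancing time (a new reading comes with each control period).
- env.get_image(name): name is "scene" or "top"; returns the picture (400x640x3 uint8, blue, green, red); there is no depth.
- env.get_calibration(name): a dict with "fx", "fy", "cx", "cy" (pixels), "k1" (the pictures are not rectified: a ray, as slopes to the right and down, at radius r is drawn at 1 + k1 r^2 times it, then the intrinsics apply), "view" (4x4, takes a point from world to camera coordinates). Camera axes: x right, y up, looking along -z (the intrinsics and any distortion apply to the point x, -y, -z); pixel columns grow to the right and rows downward; lengths in m; the calibration is good to about 2 mm. A picture is of the moment at which its call begins. get_calibration takes no time and is no camera call.
- env.close_job(): hands the job in, once; it reports no verdict.
The state is a dict: "time_s": time; "q": joint angles; "qvel": joint speeds; "joint_efforts": joint torques, N m; "position": TCP position; "tool_rot": TCP orientation; "ft_force": force on the tool from outside, world axes, zero at the start; "wrist_torque": the same for the moment, N m; "grip_width": finger opening in m.
Only numpy, scipy, OpenCV 4.12 (cv2) and the standard library are available. Lean on these libraries where they do the work, as an engineer would, in place of code of your own. Each camera call takes 0.05 s, during which the arm holds its last target. There are 200 camera calls.

### The job

Lock the wooden blade box: with a fingertip, push the red peg round until the slot in the brass disc lines up with the steel bolt bar, then push the bar by its blue tab through the slot and the staple until it is fully home, the tab against the bridge. Only push: do not lift the bar, and leave everything else where it stands.

Things in the scene. Friction and masses are not known exactly. Their poses are not given: they have to be found in the camera images.
- blade_box: Fixed pale wooden blade box, 339 x 200 mm, flat top 60 mm high (all heights are above the table). Origin on the table under the disc's axis; x = the way the bar is pushed (robot's left, +-20 degrees), z up. The bolt lies on its centre line y = 0: steel U track x -188 to -42 mm, 29 mm wide, top 76 mm high, then bridge, disc, staple. Dark lid from x = 36 to 140 mm.
- bar: Loose steel bolt bar in the track, 14 mm wide, 10 thick, 0.2 kg, about 1 N moves it. Origin on its underside (66 mm high) below its blue thumb tab; x towards its tip. The upright tab is 10 mm thick along x, 26 wide, its top 112 mm high; 14 mm of bar lies behind the origin. Starts at box x -166 to -153 mm, tip short of the disc; fully home at box x = -57 mm, tab against the bridge.
- bar_tip (a point): Rounded tip of the bar, 115 mm ahead of the bar's origin, mid-height. Fully home it is 58 mm past the disc's axis, 7 mm beyond the staple.
- bridge (a point): Centre of the top of the aluminium bridge that spans the track just before the disc: 8 mm along the bar, 29 mm across, top 84 mm high, box x -52 to -44 mm. The tab comes to rest against its near face.
- staple (a point): Centre of the top of the aluminium staple on the dark lid just beyond the disc: 10 mm along the bar, 31 mm across, top 84 mm high, box x 41 to 51 mm. The bar passes under it.
- disc (a joint): Angle (rad) of the brass disc (68 mm across, top 80 mm high), counter-clockwise from above. Its open slot, 20 mm wide, runs right across; it lines up with the bar at 0 (red peg at the box's -y side) and at 3.14 (peg at +y); either will do. At 1.57 the peg points to the staple. Starts at 0.6 to 2.54; stops at -0.4 and 3.54; no click, stays where left. About 2.5 N on the peg turns it.
- disc_peg (a point): Centre of the top of the red peg on the disc: upright, 10 mm diameter, 22 mm from the disc's axis, from 80 to 112 mm high. It turns with the disc. Above 85 mm high nothing but this peg and the blue tab stands within 40 mm of the bar's line.
- dye_jar: Bystander: closed amber jar with a black cap, 40 mm across, 45 mm high, standing on the dark lid; origin at the centre of its underside.
- spool: Bystander: green thread spool, 34 mm across, 36 mm high, standing on the dark lid; origin at the centre of its underside.
- beveller: Bystander: small edge tool, dark wooden handle 70 x 16 x 14 mm with a 45 mm steel blade, lying on the deck beside the track; origin under the middle of its length.
- mug: Bystander: white mug, 76 mm across, 85 mm high, on the table; origin at the centre of its underside.
- dye_bottle: Bystander: amber bottle with a black cap, 56 mm across, 130 mm high, on the table; origin at the centre of its underside.
- glue_pot: Bystander: white round pot, 68 mm across, 60 mm high, on the table; origin at the centre of its underside.
There are look-alikes about, which are no part of the job. Several things have the shape of the bar; the one meant has the colours described above.

How it is judged (in metres and radians):
On the way, in this order (a step that is already met when the one before it is completed fails the run):
1. the disc's slot is lined up with the bar (within 0.12 rad) ((value of joint disc between -0.12 and 0.12 rad or value of joint disc between 3.02159 and 3.26159 rad)), for 0.2 s.
2. the bar is pushed fully home through the slot and the staple (x of bar in the frame of blade_box between -0.062 and -0.05 m), for 0.2 s.
At the end, for the whole second after the job is handed in: The bar lies flat and at rest, through the disc's slot and the staple, its tab within 5 mm of the bridge; the slot is in line with the bar within 0.13 rad (all of step 2 and (value of joint disc between -0.13 and 0.13 rad or value of joint disc between 3.01159 and 3.27159 rad) and y of bar in the frame of blade_box between -0.005 and 0.005 m and z of bar in the frame of blade_box below 0.072 m and angle between bar's own z axis and vertical below 0.06 rad and linear speed of bar below 0.01 m/s); the robot touches nothing.
It fails at once if the bar is lifted or tipped (8 mm or 0.15 rad) (z of bar in the frame of blade_box above 0.074 m or angle between bar's own z axis and vertical above 0.15 rad).
It fails at once if a bystander is shifted by more than 25 mm, lifted or knocked over (distance of any of dye_jar, spool, beveller, mug, dye_bottle, glue_pot from where it was at the start of the episode above 0.025 m or angle between any of dye_jar, spool, mug, dye_bottle, glue_pot's own z axis and vertical above 0.5 rad).
It also fails if it takes over 48 s, if anything falls off the work surface, if the arm or the gripper's body presses on something with over 40 N, if the wrist force passes 120 N, or if a joint passes its speed limit or range.

## Working session

There is one attempt and no reset: what is moved stays moved. The work goes in short steps, Python scripts to look and compute and a tool call to move; the robot and the scene stay as the last step left them, time stands still between calls to the robot, and variables do not carry over. Pictures are saved under pics/ and viewed, about 8 in all and at most 12, crops included, and the job is handed in when it is done.

Besides the shell and the picture viewer there is one more tool, called after "Emit:" as name(argument=value, ...) on one line, values as JSON. arm_command: Moves the arm, as the interface text tells. Its arguments: {"type":"object","properties":{"steps":{"type":"array"},"grip":{"type":"number"},"squeeze":{"type":"number"}},"required":["steps"]}

```bash
mkdir -p pics; cat > h.py <<'E'
import numpy as np, cv2
from rig import env
def ray(name,u,v):
    c=env.get_calibration(name); p=np.array([(u-c["cx"])/c["fx"],(v-c["cy"])/c["fy"]]); s=p.copy()
    for _ in range(20): s=p/(1+c["k1"]*(s@s))
    V=np.array(c["view"]); R=V[:3,:3]; return -R.T@V[:3,3], R.T@np.array([s[0],-s[1],-1])
def on(name,u,v,z):
    o,d=ray(name,u,v); return o+d*(z-o[2])/d[2]
def pix(name,P):
    c=env.get_calibration(name); V=np.array(c["view"]); q=V[:3,:3]@np.array(P)+V[:3,3]
    s=np.array([q[0],-q[1]])/-q[2]; s=s*(1+c["k1"]*(s@s)); return s[0]*c["fx"]+c["cx"],s[1]*c["fy"]+c["cy"]
E
python3 - <<'E'
from h import *
for n in("top","scene"):
    cv2.imwrite(f"pics/{n}0.png",env.get_image(n)); o,_=ray(n,320,200); print(n,o.round(3))
s=env.observe();print(s["time_s"],s["tool_rot"],s["grip_width"])
E
```

```text
top [ 0.436 -0.005  1.215]
scene [ 1.375 -0.337  0.845]
0.1 [[ 2.32674627e-01  9.72554472e-01 -5.62976076e-04]
 [ 9.72553779e-01 -2.32675151e-01 -1.19159634e-03]
 [-1.28988290e-03 -2.70270275e-04 -9.99999132e-01]] 0.0855518623067834
```

View pics/top0.png

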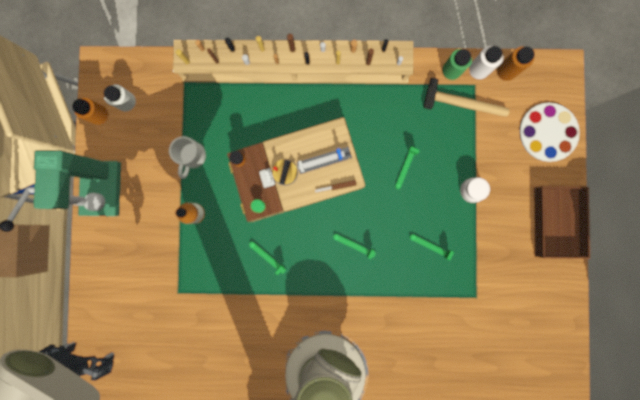

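View pics/scene0.png

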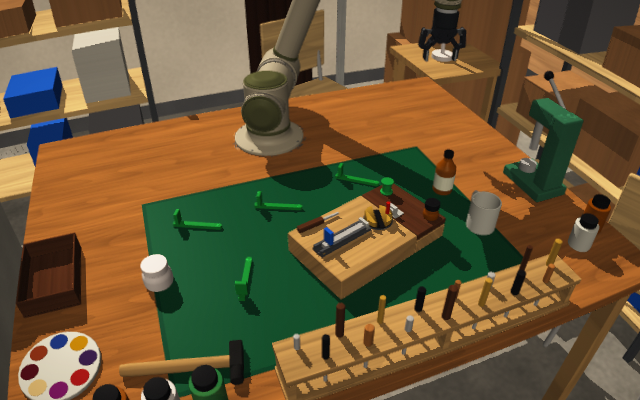

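The top view shows the box centred near (297,170), with the blue tab near (345,155), the disc near (285,170) and the lid to the left. In the scene view the tab is near (328,236), the disc near (378,218) and the red peg near (388,208). The green things on the mat are look-alikes.

```bash
python3 - <<'E'
from h import *
t=cv2.imread("pics/top0.png"); s=cv2.imread("pics/scene0.png")
a=cv2.resize(t[110:225,220:375],None,fx=5,fy=5,interpolation=cv2.INTER_CUBIC)
b=cv2.resize(s[170:290,280:450],None,fx=4.5,fy=4.5,interpolation=cv2.INTER_CUBIC)
cv2.imwrite("pics/top1.png",a);cv2.imwrite("pics/scene1.png",b)
for n,im,(x0,x1,y0,y1) in(("top",t,(220,375,110,225)),("scene",s,(280,450,170,290))):
    h=cv2.cvtColor(im,cv2.COLOR_BGR2HSV)
    for c,m in(("blue",cv2.inRange(h,(105,120,60),(125,255,255))),("red",cv2.inRange(h,(0,190,90),(5,255,255))|cv2.inRange(h,(172,150,90),(180,255,255)))):
        k=np.zeros_like(m);k[y0:y1,x0:x1]=m[y0:y1,x0:x1]
        N,_,st,ce=cv2.connectedComponentsWithStats(k)
        for i in range(1,N):
            if st[i,4]>3: print(n,c,st[i],ce[i].round(1),on(n,*ce[i],.1).round(4))
E
```

```text
top blue [337 149   5  11  26] [338.9 153.9] [ 0.6132 -0.0309  0.1   ]
scene blue [324 227  10  19 123] [328.5 235.9] [ 0.6187 -0.0311  0.1   ]
scene red [386 201   4  13  45] [387.5 206.7] [0.572  0.1391 0.1   ]
```

View pics/top1.png

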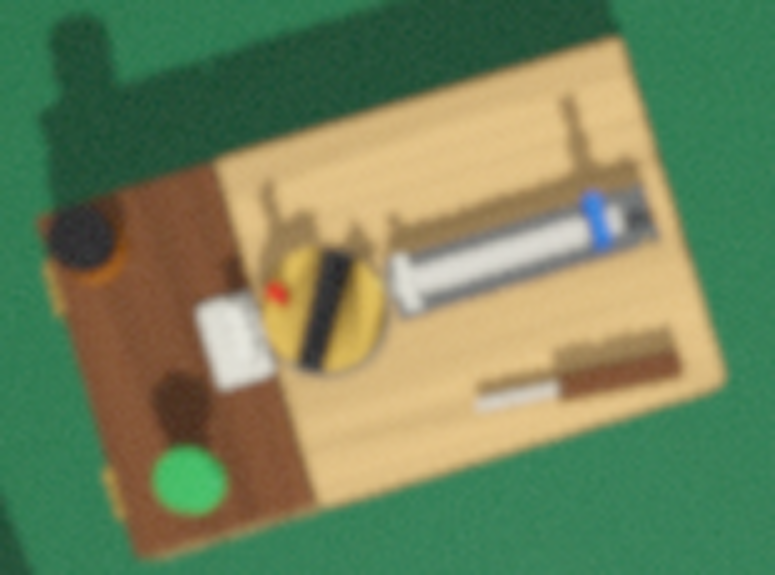

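View pics/scene1.png

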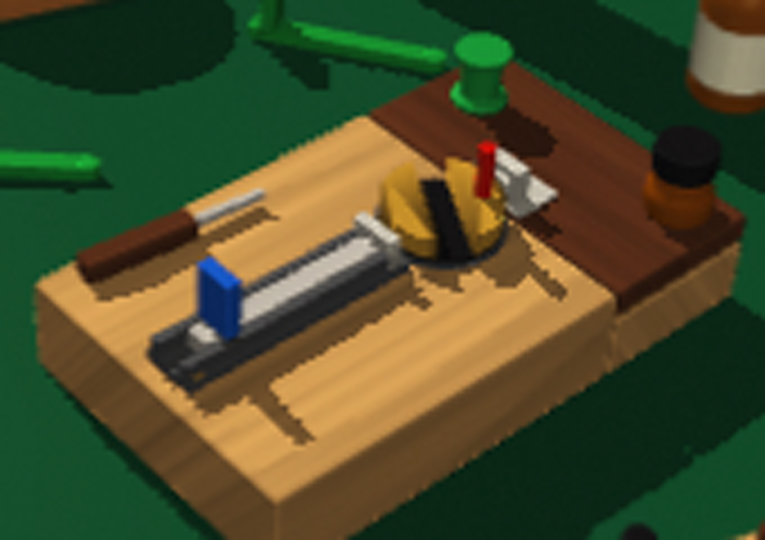

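The top crop shows the box corners at (38,218), (622,38), (727,382) and (145,558), the disc centre at about (324,311), and the red peg at (277,293) on the staple side. The tab is at (597,222). Next I convert these to the box frame.

```bash
cat > box.py <<'E'
from h import *
f=lambda u,v,z: on("top",220+(u+.5)/5-.5,110+(v+.5)/5-.5,z)
C=[f(*p,.06)[:2] for p in((38,218),(622,38),(727,382),(145,558))]
x=(C[0]-C[1]+C[3]-C[2]); x/=np.linalg.norm(x); y=np.array([-x[1],x[0]])
E
python3 - <<'E'
from box import *
print("lens",[np.linalg.norm(C[i]-C[(i+1)%4]).round(4) for i in range(4)])
print("x",x,np.degrees(np.arctan2(x[1],x[0])))
m=sum(C)/4
D=f(324,311,.08)[:2]; P=f(277,293,.112)[:2]; T=f(597,222,.112)[:2]; Ps=on("scene",387.5,201.5,.112)[:2]
Ts=on("scene",328.5,235.9,.095)[:2]
print("ends ref disc",(C[0]-D)@x,(C[2]-D)@x,"mid",(m-D)@x,(m-D)@y)
for n,p in(("D",D),("P",P),("Ps",Ps),("T",T),("Ts",Ts),("br",f(405,284,.084)[:2])): print(n,p.round(4),((p-D)@x).round(4),((p-D)@y).round(4))
for n,p in (("P",P),("Ps",Ps)): print("ang",np.arctan2((p-D)@x,-(p-D)@y))
print("slot", [((f(*q,.08)[:2]-D)@x,(f(*q,.08)[:2]-D)@y) for q in((337,252),(312,369))])
print(pix("top",[*D,.08]))
E
```

```text
lens [np.float64(0.3398), np.float64(0.2002), np.float64(0.3349), np.float64(0.1985)]
x [-0.30352491  0.9528235 ] 107.6694409201802
ends ref disc 0.1387976766083783 -0.1998276069803614 mid -0.031746042167426596 -0.0001448367596020906
D [0.566  0.1162] 0.0 0.0
P [0.5716 0.1378] 0.0189 -0.0119
Ps [0.5671 0.1405] 0.0228 -0.0085
T [ 0.6111 -0.0309] -0.1538 0.0016
Ts [ 0.6135 -0.029 ] -0.1528 -0.0012
br [0.5807 0.0721] -0.0465 -0.0006
ang 1.007164896245418
ang 1.214393607594422
slot [(np.float64(-0.01603769293127685), np.float64(-0.028832621032934828)), (np.float64(0.015319840505712824), np.float64(0.028388864167686774))]
(np.float64(284.4), np.float64(171.79999999999995))
```

Emit:
arm_command(grip=0, steps=[{"delta_pos": [26.3,-23.6,0],"dr": [0,0,-1.8]},{"delta_pos": [26.3,-23.6,0],"dr": [0,0,-1.8]},{"delta_pos": [26.3,-23.6,0],"dr": [0,0,-1.8]},{"delta_pos": [26.3,-23.6,0],"dr": [0,0,-1.8]},{"delta_pos": [26.3,-23.6,0],"dr": [0,0,-1.8]},{"delta_pos": [26.3,-23.6,0],"dr": [0,0,-1.8]},{"delta_pos": [26.3,-23.6,0],"dr": [0,0,-1.8]},{"delta_pos": [26.3,-23.6,0],"dr": [0,0,-1.8]},{"delta_pos": [26.3,-23.6,0],"dr": [0,0,-1.8]},{"delta_pos": [26.3,-23.6,0],"dr": [0,0,-1.8]},{"delta_pos": [26.3,-23.6,0],"dr": [0,0,-1.8]},{"delta_pos": [26.3,-23.6,0],"dr": [0,0,-1.8]},{"delta_pos": [26.3,-23.6,0],"dr": [0,0,-1.8]},{"delta_pos": [26.3,-23.6,0],"dr": [0,0,-1.8]},{"delta_pos": [26.3,-23.6,0],"dr": [0,0,-1.8]},{"delta_pos": [26.3,-23.6,0],"dr": [0,0,-1.8]},{"delta_pos": [0,0,0],"dr": [0,0,0]},{"delta_pos": [0,0,0],"dr": [0,0,0]}])

```text
time_s: 1.9
position: [0.5487, 0.157, 0.2527]
tool_rot: [[0.673, 0.74, -0.001], [0.74, -0.673, 0.0], [-0.001, -0.001, -1.0]]
ft_force: [-0.2, 0.3, 0.3]
grip_width: -0.0
```

Emit:
arm_command(steps=[{"delta_pos": [0,0,-30],"dr": [0,0,0]},{"delta_pos": [0,0,-30],"dr": [0,0,0]},{"delta_pos": [0,0,-30],"dr": [0,0,0]},{"delta_pos": [0,0,-25],"dr": [0,0,0]},{"delta_pos": [0,0,-12],"dr": [0,0,0]},{"delta_pos": [0,0,-7],"dr": [0,0,0]},{"delta_pos": [0,0,0],"dr": [0,0,0]},{"delta_pos": [0,0,0],"dr": [0,0,0]}])

```text
time_s: 2.7
position: [0.5491, 0.1575, 0.1204]
tool_rot: [[0.672, 0.74, 0.002], [0.74, -0.672, 0.0], [0.001, 0.001, -1.0]]
ft_force: [-0.0, -0.2, -0.5]
grip_width: 0.0004
```

```bash
python3 - <<'E'
from h import *
print(env.nose_length, env.observe()["position"],env.observe()["ft_force"])
b=cv2.resize(env.get_image("scene")[150:270,300:470],None,fx=4.5,fy=4.5,interpolation=cv2.INTER_CUBIC)
cv2.imwrite("pics/scene2.png",b)
E
```

```text
0.022 [0.54911178 0.15754924 0.12041701] [-0.01054835 -0.22431998 -0.52624476]
```

View pics/scene2.png

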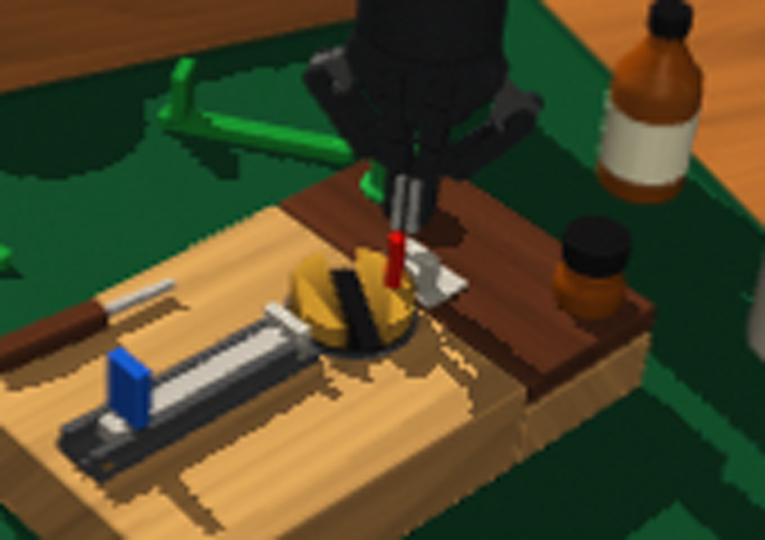

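The fingertip stands just behind the red peg (crop 395,260), clear of the staple and jar. Now I push along the tool's y axis.

Emit:
arm_command(steps=[{"delta_pos": [2.96,-2.69,0],"dr": [0,0,0]},{"delta_pos": [2.96,-2.69,0],"dr": [0,0,0]},{"delta_pos": [2.96,-2.69,0],"dr": [0,0,0]},{"delta_pos": [2.96,-2.69,0],"dr": [0,0,0]},{"delta_pos": [2.96,-2.69,0],"dr": [0,0,0]},{"delta_pos": [2.96,-2.69,0],"dr": [0,0,0]},{"delta_pos": [2.96,-2.69,0],"dr": [0,0,0]},{"delta_pos": [2.96,-2.69,0],"dr": [0,0,0]},{"delta_pos": [0,0,0],"dr": [0,0,0]},{"delta_pos": [0,0,0],"dr": [0,0,0]}])

```text
time_s: 3.75
position: [0.5725, 0.1354, 0.1192]
tool_rot: [[0.673, 0.74, 0.0], [0.74, -0.673, -0.001], [-0.0, 0.0, -1.0]]
ft_force: [-0.3, 0.1, 0.6]
grip_width: 0.0002
```

```bash
python3 - <<'E'
from box import *
im=env.get_image("scene"); p=env.observe()["position"]; D=f(324,311,.08)[:2]
h=cv2.cvtColor(im,cv2.COLOR_BGR2HSV); m=cv2.inRange(h,(0,190,90),(5,255,255))|cv2.inRange(h,(172,150,90),(180,255,255))
k=np.zeros_like(m);k[170:240,340:430]=m[170:240,340:430]
N,_,st,ce=cv2.connectedComponentsWithStats(k); print(st[1:],ce[1:])
i=1+st[1:,4].argmax(); q=on("scene",*ce[i],.096)[:2]
print("tcp box",(p[:2]-D)@x,(p[:2]-D)@y,"peg box",(q-D)@x,(q-D)@y, "ang",np.arctan2((q-D)@x,-(q-D)@y))
cv2.imwrite("pics/scene3.png",cv2.resize(im[150:270,300:470],None,fx=4.5,fy=4.5,interpolation=cv2.INTER_CUBIC))
E
```

```text
[[384 206   5  13  38]] [[386.13157895 211.78947368]]
tcp box 0.016353120380805705 -0.012066383856933316 peg box 0.007740309561289457 -0.02114957411827885 ang 0.3508388881518245
```

View pics/scene3.png

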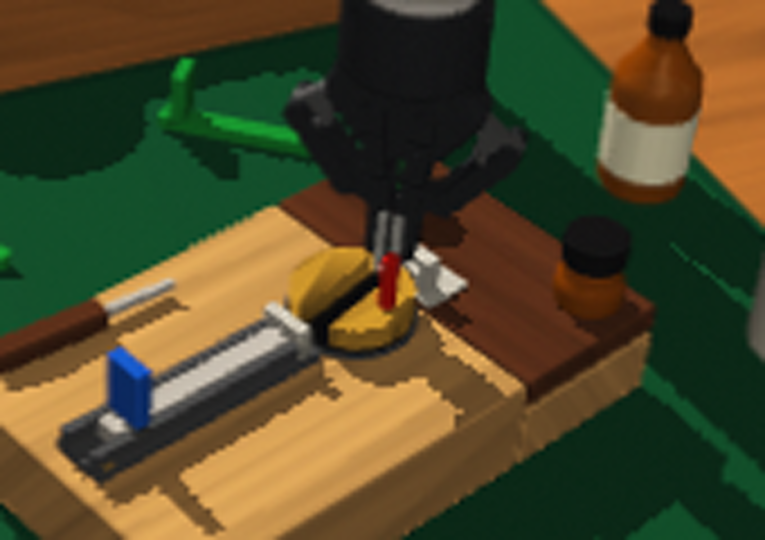

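The slot now runs nearly along the bar, with a small turn left (about 0.15–0.3 rad). The peg is at crop (388,283). I push a little further.

Emit:
arm_command(steps=[{"delta_pos": [1.5,-1.36,0],"dr": [0,0,0]},{"delta_pos": [1.1,-1.0,0],"dr": [0,0,0]},{"delta_pos": [0,0,0],"dr": [0,0,0]},{"delta_pos": [0,0,0],"dr": [0,0,0]}])

```text
time_s: 4.2
position: [0.5747, 0.1333, 0.1191]
tool_rot: [[0.672, 0.74, -0.001], [0.74, -0.672, -0.0], [-0.001, -0.001, -1.0]]
ft_force: [-3.2, 0.9, 0.1]
grip_width: -0.0002
```

```bash
python3 - <<'E'
from box import *
im=env.get_image("scene"); p=env.observe()["position"]; D=f(324,311,.08)[:2]
h=cv2.cvtColor(im,cv2.COLOR_BGR2HSV); m=cv2.inRange(h,(0,190,90),(5,255,255))|cv2.inRange(h,(172,150,90),(180,255,255))
k=np.zeros_like(m);k[170:240,340:430]=m[170:240,340:430]
N,_,st,ce=cv2.connectedComponentsWithStats(k); i=1+st[1:,4].argmax(); q=on("scene",*ce[i],.096)[:2]
b=np.array([(p[:2]-D)@x,(p[:2]-D)@y])
print("tcp box",b,"model ang",np.arcsin((b@[.866,.5]-.016)/.022)+np.pi/6,"peg",(q-D)@x,(q-D)@y)
# rectified top-down view of plane z=0.08 in box frame, 4 px/mm, x right, y up
g=np.array([[-.075,-.045],[.075,-.045],[.075,.045],[-.075,.045]])
src=np.float32([pix("scene",[*(D+a*x+c*y),.08]) for a,c in g]); dst=np.float32([[0,450],[750,450],[750,0],[0,0]])
w=cv2.warpPerspective(im,cv2.getPerspectiveTransform(src,dst),(750,450),flags=cv2.INTER_CUBIC)
cv2.imwrite("pics/rect4.png",w)
E
```

```text
tcp box [ 0.01368336 -0.01359482] model ang 0.0027469988821019475 peg 0.004748834917787819 -0.020887243022109498
```

View pics/rect4.png

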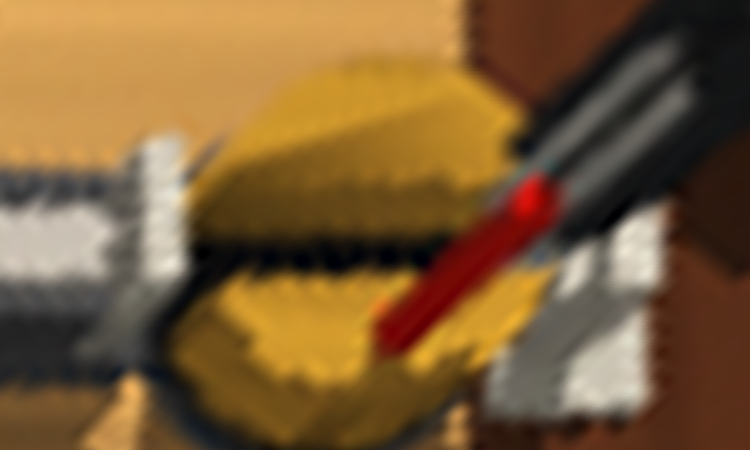

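Rectified in the disc-top plane, the slot edges run from (195,245) to (470,225). That is about +0.07 rad, nearly lined up. I nudge it 1 mm more, then back off and lift.

Emit:
arm_command(steps=[{"delta_pos": [0.75,-0.7,0],"dr": [0,0,0]},{"delta_pos": [0,0,0],"dr": [0,0,0]},{"delta_pos": [0,0,0],"dr": [0,0,0]},{"delta_pos": [-4,3.6,0],"dr": [0,0,0]},{"delta_pos": [-8,7.3,0],"dr": [0,0,0]},{"delta_pos": [0,0,15],"dr": [0,0,0]},{"delta_pos": [0,0,25],"dr": [0,0,0]},{"delta_pos": [0,0,25],"dr": [0,0,0]}])

```text
time_s: 5.05
position: [0.5635, 0.1442, 0.1853]
tool_rot: [[0.672, 0.74, 0.001], [0.74, -0.672, 0.0], [0.001, 0.001, -1.0]]
ft_force: [0.0, 0.0, -0.0]
grip_width: 0.0002
```

Emit:
arm_command(steps=[{"delta_pos": [9.75,-34,2],"dr": [0,0,-5]},{"delta_pos": [9.75,-34,0],"dr": [0,0,-5]},{"delta_pos": [9.75,-34,0],"dr": [0,0,-5]},{"delta_pos": [9.75,-34,0],"dr": [0,0,-5]},{"delta_pos": [9.75,-34,0],"dr": [0,0,-5]},{"delta_pos": [9.75,-34,0],"dr": [0,0,-5]},{"delta_pos": [0,0,0],"dr": [0,0,0]},{"delta_pos": [0,0,-25],"dr": [0,0,0]},{"delta_pos": [0,0,-25],"dr": [0,0,0]},{"delta_pos": [0,0,-20],"dr": [0,0,0]},{"delta_pos": [0,0,-11],"dr": [0,0,0]},{"delta_pos": [0,0,0],"dr": [0,0,0]},{"delta_pos": [0,0,0],"dr": [0,0,0]}])

```text
time_s: 6.35
position: [0.6227, -0.06, 0.1063]
tool_rot: [[0.952, 0.305, 0.002], [0.305, -0.952, -0.0], [0.001, 0.001, -1.0]]
ft_force: [0.0, 0.1, -0.1]
grip_width: -0.0001
```

```bash
python3 - <<'E'
from box import *
im=env.get_image("scene"); p=env.observe()["position"]; D=f(324,311,.08)[:2]
print("tcp box",(p[:2]-D)@x,(p[:2]-D)@y)
a=cv2.resize(im[160:290,280:440],None,fx=2.5,fy=2.5,interpolation=cv2.INTER_CUBIC)
g=np.array([[-.075,-.045],[.075,-.045],[.075,.045],[-.075,.045]])
src=np.float32([pix("scene",[*(D+u*x+c*y),.08]) for u,c in g]); dst=np.float32([[0,240],[400,240],[400,0],[0,0]])
w=cv2.warpPerspective(im,cv2.getPerspectiveTransform(src,dst),(400,240),flags=cv2.INTER_CUBIC)
cv2.imwrite("pics/c5.png",np.vstack([a,w]))
E
```

```text
tcp box -0.18532820422265775 -0.000635095739905056
```

View pics/c5.png

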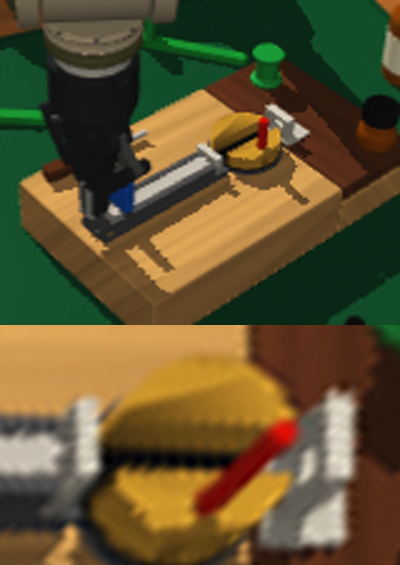

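The finger is behind the blue tab and the slot lies in line with the bar (strip, lower half). I push along box x.

Emit:
arm_command(steps=[{"delta_pos": [-2.43,7.62,0],"dr": [0,0,0]},{"delta_pos": [-1.2,3.8,0],"dr": [0,0,0]},{"delta_pos": [-1.2,3.8,0],"dr": [0,0,0]},{"delta_pos": [-1.2,3.8,0],"dr": [0,0,0]},{"delta_pos": [-1.8,5.7,0],"dr": [0,0,0]},{"delta_pos": [-1.8,5.7,0],"dr": [0,0,0]},{"delta_pos": [-1.8,5.7,0],"dr": [0,0,0]},{"delta_pos": [-1.8,5.7,0],"dr": [0,0,0]},{"delta_pos": [-1.8,5.7,0],"dr": [0,0,0]},{"delta_pos": [0,0,0],"dr": [0,0,0]}])

```text
time_s: 7.4
position: [0.6069, -0.0119, 0.1053]
tool_rot: [[0.952, 0.306, -0.001], [0.306, -0.952, 0.0], [-0.0, -0.001, -1.0]]
ft_force: [0.2, 0.1, -0.2]
grip_width: -0.0002
```

Emit:
arm_command(steps=[{"delta_pos": [-1.8,5.7,0],"dr": [0,0,0]},{"delta_pos": [-1.8,5.7,0],"dr": [0,0,0]},{"delta_pos": [-1.8,5.7,0],"dr": [0,0,0]},{"delta_pos": [-1.8,5.7,0],"dr": [0,0,0]},{"delta_pos": [-1.8,5.7,0],"dr": [0,0,0]},{"delta_pos": [-1.8,5.7,0],"dr": [0,0,0]},{"delta_pos": [0,0,0],"dr": [0,0,0]}])

```text
time_s: 8.1
position: [0.5961, 0.0223, 0.1053]
tool_rot: [[0.952, 0.306, -0.0], [0.306, -0.952, 0.0], [-0.0, -0.0, -1.0]]
ft_force: [-0.1, 1.0, -0.7]
grip_width: 0.0002
```

Emit:
arm_command(steps=[{"delta_pos": [-1.8,5.7,0],"dr": [0,0,0]},{"delta_pos": [-1.8,5.7,0],"dr": [0,0,0]},{"delta_pos": [-1.8,5.7,0],"dr": [0,0,0]},{"delta_pos": [-0.9,2.85,0],"dr": [0,0,0]},{"delta_pos": [0,0,0],"dr": [0,0,0]},{"delta_pos": [0,0,0],"dr": [0,0,0]}])

```text
time_s: 8.7
position: [0.5901, 0.0414, 0.1053]
tool_rot: [[0.952, 0.305, -0.0], [0.305, -0.952, 0.0], [-0.0, -0.0, -1.0]]
ft_force: [1.1, -0.3, 0.4]
grip_width: -0.0001
```

Emit:
arm_command(steps=[{"delta_pos": [-0.3,0.95,0],"dr": [0,0,0]},{"delta_pos": [-0.3,0.95,0],"dr": [0,0,0]},{"delta_pos": [0,0,0],"dr": [0,0,0]}])

```text
time_s: 9.0
position: [0.5895, 0.0432, 0.1053]
tool_rot: [[0.952, 0.305, -0.0], [0.305, -0.952, -0.0], [-0.0, -0.0, -1.0]]
ft_force: [-0.6, -0.6, -0.6]
grip_width: -0.0003
```

Emit:
arm_command(steps=[{"delta_pos": [-0.3,0.95,0],"dr": [0,0,0]},{"delta_pos": [-0.3,0.95,0],"dr": [0,0,0]},{"delta_pos": [-0.3,0.95,0],"dr": [0,0,0]},{"delta_pos": [0,0,0],"dr": [0,0,0]}])

```text
time_s: 9.4
position: [0.5886, 0.0462, 0.1053]
tool_rot: [[0.952, 0.305, -0.0], [0.305, -0.952, 0.0], [-0.0, -0.0, -1.0]]
ft_force: [0.4, 0.6, 0.0]
grip_width: 0.0001
```

```bash
cat > look.py <<'E'
from box import *
import sys
im=env.get_image("scene"); p=env.observe()["position"]; D=f(324,311,.08)[:2]
print("tcp box",(p[:2]-D)@x,(p[:2]-D)@y,env.observe()["ft_force"])
cv2.imwrite(f"pics/{sys.argv[1]}.png",cv2.resize(im[170:270,310:440],None,fx=5.5,fy=5.5,interpolation=cv2.INTER_CUBIC))
E
python3 look.py c6
```

```text
tcp box -0.07357361437658204 -0.0003202025453060911 [ 1.14761508 -0.19203066 -0.42864944]
```

View pics/c6.png

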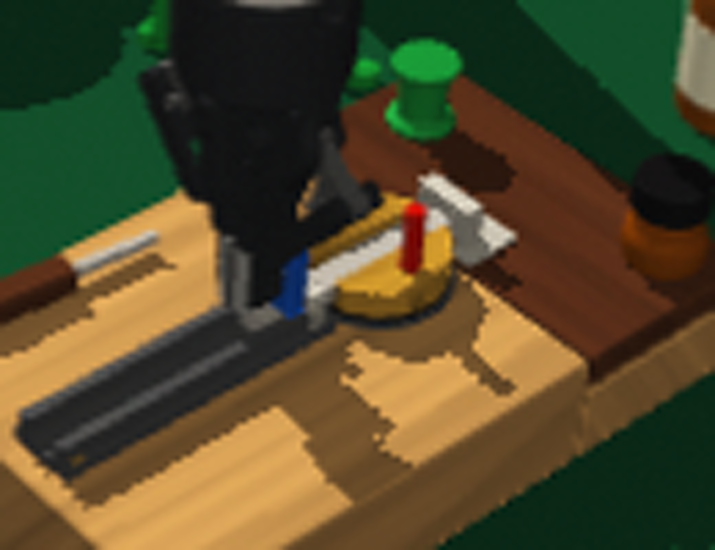

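The bar has gone through the slot, and the tab (crop 290,280) is nearly on the bridge. There is no stop force yet, so I creep on.

Emit:
arm_command(steps=[{"delta_pos": [-0.3,0.95,0],"dr": [0,0,0]},{"delta_pos": [-0.3,0.95,0],"dr": [0,0,0]},{"delta_pos": [0,0,0],"dr": [0,0,0]}])

```text
time_s: 9.75
position: [0.5882, 0.0476, 0.1054]
tool_rot: [[0.952, 0.305, 0.0], [0.305, -0.952, -0.001], [0.0, 0.001, -1.0]]
ft_force: [1.0, -2.9, -1.0]
grip_width: 0.0001
```

Emit:
arm_command(steps=[{"delta_pos": [-0.3,0.95,0],"dr": [0,0,0]},{"delta_pos": [0,0,0],"dr": [0,0,0]},{"delta_pos": [0,0,0],"dr": [0,0,0]}])

```text
time_s: 10.05
position: [0.5881, 0.0478, 0.1054]
tool_rot: [[0.952, 0.305, 0.001], [0.305, -0.952, -0.002], [0.0, 0.002, -1.0]]
ft_force: [1.2, -8.2, -1.5]
grip_width: 0.0001
```

The finger has stopped against the bridge with 8 N of force. I back off, lift and check.

Emit:
arm_command(steps=[{"delta_pos": [0.6,-1.9,0],"dr": [0,0,0]},{"delta_pos": [2,-6,0],"dr": [0,0,0]},{"delta_pos": [4,-12,0],"dr": [0,0,0]},{"delta_pos": [0,0,20],"dr": [0,0,0]},{"delta_pos": [0,0,40],"dr": [0,0,0]},{"delta_pos": [0,0,40],"dr": [0,0,0]},{"delta_pos": [0,-40,20],"dr": [0,0,0]},{"delta_pos": [0,-40,0],"dr": [0,0,0]},{"delta_pos": [0,-40,0],"dr": [0,0,0]},{"delta_pos": [0,0,0],"dr": [0,0,0]},{"delta_pos": [0,0,0],"dr": [0,0,0]}])

```text
time_s: 11.15
position: [0.5943, -0.0921, 0.2251]
tool_rot: [[0.953, 0.303, -0.0], [0.303, -0.953, 0.001], [-0.0, -0.001, -1.0]]
ft_force: [0.3, 0.2, 0.4]
grip_width: 0.0003
```

```bash
python3 look.py c7
```

```text
tcp box -0.20609704573862395 0.035915666818988036 [-0.24080259  0.498197   -0.22235099]
```

View pics/c7.png

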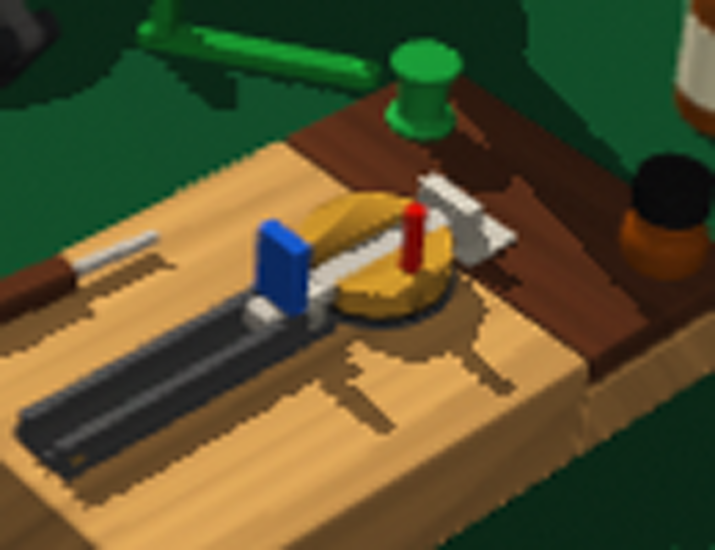

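The tab (crop 283,265) sits against the bridge and the bar runs through the slot into the staple. The robot is clear and the bystanders look unmoved.

```bash
python3 -c "from rig import env; print(env.close_job())"
```

```text
the job is handed in; nothing more can be done
None
```

The box is locked and the job is handed in, at about 11 s on the robot's clock; the hand-in gives no verdict.

- **Disc:** I pushed the red peg clockwise with the closed fingertips, from about 1.05 rad to about 0. The camera and the contact geometry disagreed slightly just before the last 1 mm nudge: about 0.07 rad from the picture against 0.00 from the fingertip position. I did not measure the angle afterwards, but the later pictures show the slot in line with the bar.
- **Bar:** I pushed it by the blue tab until it stopped at 8 N, with the fingertips within about 1 mm of where I had worked out the home position to be. The last picture shows the tab against the bridge and the bar flat through the slot and into the staple.
- **Surroundings:** The robot is clear of everything. The spool, jar, beveller and bottle look unmoved; the mug and glue pot were outside the last picture, and the arm did not go near them at low height.

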